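# Release and swing open the bench incubator's door

### The job

Press the orange plunger on top of the small incubator gently down until you feel its stop and the latch lets the door spring ajar, never bearing hard on it, and let it come back up. Then take the door by its handle and swing it wide open, to about a right angle, so that the culture dishes inside can be reached; leave it standing open. Do not shift the dishes on top of the incubator, nor the bottle, the tip box or the dish on the bench.

Things in the scene. Friction and masses are not known exactly. Their poses are not given: they have to be found in the camera images.
- incubator: White bench incubator, fixed to the bench: 220 deep (its x), 220 wide (its y), 250 high (mm). Origin: centre of its underside; z up. Its door front faces its own -x; the door is hinged at its -y side. On the flat top (z 250) stand the plunger, a flat black display 4 high, and a stack of dishes at the back. It stands at a different place and yaw each time.
- plunger_top (a point): Centre of the top face of the release plunger's orange cap (34 across, 15 thick, on a 12 mm stem through a black collar 42 across, 12 high; at rest the cap's top face is 60 above the incubator's top). It moves straight down against a spring.
- plunger_cap: The orange plunger cap itself; origin at the centre of its underside.
- plunger (a joint): How far the plunger is pressed, m: 0 at rest, grows downward. It resists with 3 N at first, rising 0.15 N per mm; then it meets the latch, which adds 2 to 3 N over its last 5 mm and ends at a rigid stop. The stop lies anywhere from 13 to 26 mm down, different each time, and cannot be seen. About 1.5 mm before the stop the latch frees the door. More than 40 N on the plunger breaks it. It springs back up when let go.
- door (a joint): Door angle, rad: 0 shut, grows as it opens, 1.9 at most. While latched it does not open. When freed, a small spring pusher pops it to about 0.15 to 0.25; from there it moves freely against light friction (about 1 N at the handle) and stays where it is left.
- door_hinge (a point): Point on the door's vertical hinge axis, 215 above the bench (the height of handle_grip); on the front face plane of the incubator (110 mm to its -x from its centre) at its -y corner. It does not move; its x axis is the outer face's inward normal and turns with the door. The door is 220 wide, 18 thick, 250 high.
- door_handle: Vertical dark round bar handle, 13 thick, 105 long, its axis 40 in front of the door's outer face and 198 from the hinge along the door, held by two 9 mm standoffs. Origin: centre of the bar at its upper end, 242 above the bench. Its axes turn with the door: -x points outward from the door, y along the door away from the hinge, z up.
- handle_grip (a point): Point on the handle bar's axis 27 below its upper end, 215 above the bench, where it is best pinched from above with the fingers one on each side along the door (31 of free space between bar and door face).
- dishes_top: Two clear 90 mm dishes with pink filling, stacked, 28 high together, lying loose on the incubator's top at the back; leave alone. Origin: centre of the underside.
- media_bottle: Pink closed bottle, 64 across, 150 high, loose on the bench; leave alone. Origin: centre of the underside.
- tip_box: Pipette-tip box, clear with a pink lid, 87 x 122 x 75 high, loose on the bench; leave alone. Origin: centre of the underside.
- dish: Single clear 90 mm dish with pink filling, 14 high, loose on the bench; leave alone. Origin: centre of the underside.

How it is judged:
On the way, in this order (a step that is already met when the one before it is completed fails the run):
1. the plunger is pressed to its stop, so that the door is freed and springs ajar (value of joint door above 0.08 rad), for 0.1 s.
2. the door is swung past 0.4 rad by its handle (fingers on the handle) (value of joint door above 0.4 rad and contact force between the fingers and door_handle above 0.3 N), for 0.1 s.
At the end, for the whole second after the job is handed in: The door stands still, open by more than 1.3 rad (75 degrees), released; the plunger is back up within 4 mm; both the dishes on the incubator and the dish, bottle and tip box on the bench are where they were (within 30 mm) (value of joint door above 1.3 rad and velocity of joint door between -0.03 and 0.03 rad/s and value of joint plunger below 0.004 m); the robot touches nothing.
It fails at once if the plunger is pushed with more than 40 N (contact force between any of the fingers, the arm and plunger_cap above 40 N).
It fails at once if the dishes on the incubator are shifted by more than 30 mm (distance of dishes_top from where it was at the start of the episode above 0.03 m).
It fails at once if the bottle is shifted by more than 30 mm or knocked over (distance of media_bottle from where it was at the start of the episode above 0.03 m or angle between media_bottle's own z axis and vertical above 0.5 rad).
It fails at once if the tip box is shifted by more than 30 mm (distance of tip_box from where it was at the start of the episode above 0.03 m).
It fails at once if the dish on the bench is shifted by more than 30 mm (distance of dish from where it was at the start of the episode above 0.03 m).
It also fails if it takes over 51 s, if anything falls off the work surface, if the arm or the gripper's body presses on something with over 40 N, if the wrist force passes 120 N, or if a joint passes its speed limit or range.

### The arm

A 6-joint arm with a two-finger parallel gripper is mounted at the origin on the work surface. World frame = base frame: x ahead of the robot, y to its left, z up, the work surface at z = 0. Lengths are in m, angles in rad, forces in N, time in s.
With the tool pointing down it reaches from about 0.4 to 0.825 m from the base axis. Payload 7 kg.
Tool frame: the origin (TCP) lies on the mounting face of the last link; the fingertips stand arm.tcp_to_tips ahead of it and the grasp point (between the pads) lies 159 mm ahead of it (arm.tcp_to_tips is the distance from the TCP to the fingertips, in m); z points along the fingers, y is the direction in which the jaws open and shut (so a half turn about z gives the same grasp; the last joint's range is limited). The gripper opens to 88 mm and grips with 3 to 60 N. Pads are 19 mm wide; open, the fingers measure 130 mm over their backs; the gripper's body (78 mm by 193 mm) begins 47 mm behind the grasp point.
Start: joints at [0.288, 0.359, 0.012, 0, -1.224, -0.288], TCP at [0.675, -0, 0.405] pointing down, gripper open.
Joint ranges: [-3.07, 3.07], [-1.43, 2.12], [-1.02, 1.25], [-3.03, 1.67], [-3.05, -0], [-3.03, 3.03]. Speed limits (rad/s): [2.39, 2.39, 3.01, 3.14, 3.14, 3.14].

### API

Orientations are given as [roll, pitch, yaw] about the fixed x, y, z axes, in that order (R = Rz(yaw) Ry(pitch) Rx(roll)).
In Python, from station import arm, cams, job_done, finder gives the robot as it stands.
- The arm moves only by the tool play_rows, never from a script. Its argument "targets" is a list that holds one entry, the list of rows, each a list of 4 numbers: the shift along the tool's x, y, z in m, then the turn about the tool's z in degrees. A call has 1 to 5 rows; each row is the pose to reach, as a shift and turn from the pose commanded when the call began, along the tool's axes at that moment; what a row does not reach only later rows make up. A row lasts 1/8 s, in which the tool goes at most 62.5 mm and 10.7 degrees, less where a joint would pass 70% of its speed; a pose out of reach is approached as far as the arm can. A call with a gripper value outside its range is refused whole. "grip" is the closure in counts, from 0 (fully open) to 255 (shut), set as the call begins (left out, the last holds). The fingers move at their own pace and stop on an object; "newtons" is the grip in N (left out, the last holds). Time passes only in rows, so rows that repeat a pose let the fingers close. It gives the time, the measured TCP pose, the force and the opening at its end, in the units of the state.
- arm.get_state(): the state, without advancing time (a new reading comes with each control period).
- cams.grab_frame(name): name is "scene" or "side" or "wrist"; returns (picture, depth): 480x640x3 uint8, red, green, blue; 480x640 float32, m along the optical axis (not along the pixel's ray), 0 where there is no reading.
- cams.camera_params(name): a dict with "intrinsics" (3x3 intrinsics, pixels), "position" and "attitude" of the camera in the world. Camera axes: x right, y down, z forward; pixel columns grow to the right and rows downward; lengths in m; the calibration is good to about 2 mm. A picture is of the moment at which its call begins: read the wrist's pose just before it. camera_params takes no time and is no camera call; for the wrist camera it gives the pose at the moment of the call.
- job_done(): hands the job in, once; it reports no verdict.
Trained networks look in the newest picture that a camera, given by its name, has taken for a name from the list of things; names that differ only in an ending like _2 or _b are one class to them, and where a whole thing is asked for, a point or a joint stands for the part that bears it (a point fixed in the world has none). Each returns a list of dicts, best first, with "score" (0 to 1); they miss things now and then, are a little off and sometimes report something else, mostly with a low value. They report only what shows in the picture. A call takes as long as a camera call.
- finder.find_in(camera, query): "xyz" ([x, y, z] in m, in world coordinates, good to about 4 mm: the middle of the surface that is visible of it).
- finder.masks_of(camera, query): "mask" (480x640 bool, what is visible of it).
The state is a dict: "t": time; "q": joint angles; "qd": joint speeds; "joint_efforts": joint torques, N m; "eef_pos": TCP position; "ee_rot": TCP orientation; "force": force on the tool from outside, world axes, zero at the start; "moment": the same for the moment, N m; "width": finger opening in m.
Only numpy, scipy, OpenCV 4.12 (cv2) and the standard library are available. Lean on these libraries where they do the work, as an engineer would, in place of code of your own. Each camera call takes 0.05 s, during which the arm holds its last target. There are 200 camera calls.

## Working session

There is one attempt and no reset: what is moved stays moved. The work goes in short steps, Python scripts to look and compute and a tool call to move; the robot and the scene stay as the last step left them, time stands still between calls to the robot, and variables do not carry over. Pictures are saved under pics/ and viewed, about 8 in all and at most 12, crops included, and the job is handed in when it is done.

Besides the shell and the picture viewer there is one more tool, called as name([rows], argument=value, ...), one row to a line, values as JSON. play_rows: Moves the arm, as the interface text tells. Its arguments: {"type":"object","properties":{"targets":{"type":"array","items":{"type":"array","items":{"type":"array","items":{"type":"number"}}}},"grip":{"type":"number"},"newtons":{"type":"number"}},"required":["targets"]}

```bash
mkdir -p pics; cat > h.py <<'E'
import numpy as np, cv2
from station import arm, cams, finder, job_done
def save(p,n): cv2.imwrite('pics/'+n,cv2.cvtColor(p,cv2.COLOR_RGB2BGR))
E
python3 - <<'E'
from h import *
s=arm.get_state(); print(s, arm.tcp_to_tips)
for c in ("scene","side"):
    p,d=cams.grab_frame(c); save(p,c+'0.png'); print(c,cams.camera_params(c))
    for q in ("incubator","plunger_cap","door_handle","dishes_top","media_bottle","tip_box","dish"):
        print(q,[(np.round(r['xyz'],3),round(r['score'],2)) for r in finder.find_in(c,q)[:2]])
E
```

```text
{'t': 0.0, 'q': array([ 2.88082637e-01,  3.59399087e-01,  1.10481763e-02, -3.43606447e-04,
       -1.22411852e+00, -2.88089197e-01]), 'qd': array([-9.06583115e-04, -3.66770173e-05, -1.41959191e-04,  1.62628331e-03,
       -1.08334556e-03, -1.85652117e-03]), 'joint_efforts': array([-8.00930356e-04, -5.82726967e+01,  2.93058443e+01,  6.99745238e+00,
        6.93249181e-03, -2.06530804e-04]), 'eef_pos': array([ 6.74800216e-01, -1.55579020e-05,  4.03711082e-01]), 'ee_rot': array([ 3.13989673e+00, -1.65708829e-04, -1.57091977e+00]), 'force': array([0.26861769, 0.02304074, 0.28240836]), 'moment': array([ 0.016732  , -0.02797785,  0.04586988]), 'width': 0.08738992087215236} 0.1781
scene {'intrinsics': array([[551.23761191,   0.        , 314.28024631],
       [  0.        , 551.23761191, 234.27288834],
       [  0.        ,   0.        ,   1.        ]]), 'position': array([1.47557212, 0.37394456, 0.91249711]), 'attitude': array([-2.20776394,  0.01263571,  1.95521874])}
incubator [(array([0.655, 0.21 , 0.202]), 0.9)]
plunger_cap [(array([0.52 , 0.192, 0.311]), 0.66)]
door_handle [(array([0.47
[... 254 characters left out ...]
[[456.15530658,   0.        , 324.71414411],
       [  0.        , 456.15530658, 243.83114058],
       [  0.        ,   0.        ,   1.        ]]), 'position': array([ 0.42929478, -0.76713196,  0.68109086]), 'attitude': array([-2.12332771,  0.02506475, -0.20596247])}
incubator []
plunger_cap [(array([0.513, 0.176, 0.309]), 0.53)]
door_handle [(array([0.471, 0.043, 0.198]), 0.74)]
dishes_top [(array([0.594, 0.26 , 0.28 ]), 0.7), (array([0.513, 0.175, 0.307]), 0.52)]
media_bottle [(array([ 0.553, -0.325,  0.094]), 0.69), (array([0.548, 0.096, 0.138]), 0.31)]
tip_box [(array([ 0.685, -0.371,  0.074]), 0.66), (array([ 0.411, -0.299,  0.013]), 0.17)]
dish [(array([ 0.412, -0.298,  0.017]), 0.9)]
```

View pictures.

View pics/scene0.png

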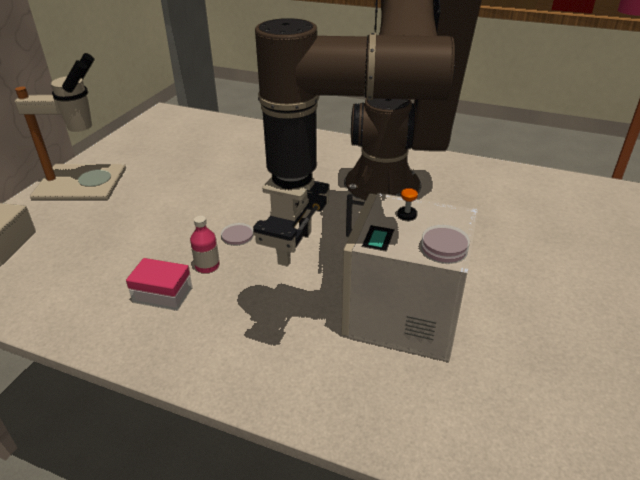

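View pics/side0.png

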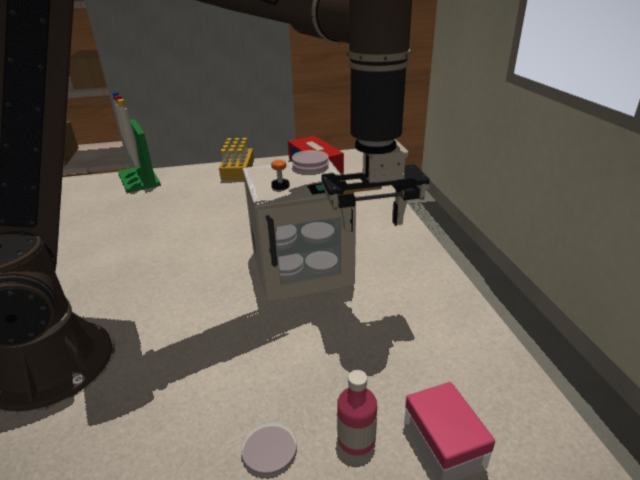

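```bash
cat >> h.py <<'E'
from scipy.spatial.transform import Rotation as Ro
def cloud(c,p=None):
    cp=cams.camera_params(c); p,d=cams.grab_frame(c)
    K=cp['intrinsics']; v,u=np.mgrid[:480,:640]
    P=np.stack([(u-K[0,2])/K[0,0]*d,(v-K[1,2])/K[1,1]*d,d],-1)@Ro.from_euler('xyz',cp['attitude']).as_matrix().T+cp['position']
    P[d==0]=np.nan; return p,P
E
python3 - <<'E'
from h import *
tops=[]
for c in ("scene","side"):
    p,P=cloud(c)
    box=(abs(P[...,0]-.57)<.2)&(abs(P[...,1]-.19)<.2)
    t=box&(abs(P[...,2]-.25)<.006)
    pts=P[t][:,:2].astype(np.float32); 
    # keep largest blob
    n,l,st,_=cv2.connectedComponentsWithStats(t.astype(np.uint8)); k=1+np.argmax(st[1:,4])
    pts=P[l==k][:,:2].astype(np.float32); r=cv2.minAreaRect(pts); print(c,'top',len(pts),r, cv2.boxPoints(r).round(3).tolist(), np.nanmean(P[l==k][:,2]))
    hsv=cv2.cvtColor(p,cv2.COLOR_RGB2HSV)
    o=box&(hsv[...,0]<15)&(hsv[...,1]>150)&(P[...,2]>.28)&(P[...,2]<.33)
    q=P[o]; tp=q[q[:,2]>np.percentile(q[:,2],95)-.005]
    print('cap',len(q),q.min(0),q.max(0),'top mean',tp.mean(0),(tp.min(0)+tp.max(0))/2)
    dk=(abs(P[...,0]-.47)<.05)&(abs(P[...,1]-.045)<.05)&(P[...,2]>.14)&(P[...,2]<.245)&(p.max(-1)<70)
    q=P[dk]; print('handle',len(q),np.median(q,0),q.min(0),q.max(0))
    if c=='side':
        f=box&(P[...,2]>.05)&(P[...,2]<.24)&(P[...,1]<.13)&(P[...,1]>.05)&(p.min(-1)>110)
        q=P[f][:,:2]; vx=cv2.fitLine(q.astype(np.float32),cv2.DIST_HUBER,0,.001,.001).ravel(); print('front',len(q),vx,np.degrees(np.arctan2(vx[1],vx[0])),q.min(0),q.max(0))
E
```

```text
scene top 5860 ((0.5535719394683838, 0.21029269695281982), (0.23061034083366394, 0.23880065977573395), 3.799802780151367) [[0.4309999942779541, 0.32199999690055847], [0.44600000977516174, 0.08399999886751175], [0.6769999861717224, 0.0989999994635582], [0.6610000133514404, 0.3370000123977661]] 0.24862416522203074
cap 157 [0.50135394 0.17069422 0.29490644] [0.53488199 0.20419915 0.31144331] top mean [0.51851274 0.18824426 0.30806447] [0.51811796 0.18705383 0.30821061]
handle 267 [0.48059527 0.04900648 0.20479252] [0.47078573 0.03922072 0.14007184] [0.48737084 0.08684944 0.24487958]
side top 2895 ((0.5522475838661194, 0.2119339108467102), (0.2199716418981552, 0.24471604824066162), 3.5751988887786865) [[0.4350000023841858, 0.3269999921321869], [0.44999998807907104, 0.08299999684095383], [0.6700000166893005, 0.09700000286102295], [0.6539999842643738, 0.3409999907016754]] 0.2506930980131073
cap 109 [0.49908296 0.17038957 0.29751598] [0.52850348 0.19673267 0.31229502] top mean [0.51354138 0.18153179 0.30978034] [0.51424455 0.18356112 0.30954723]
handle 329 [0.47462009 0.04311638 0.19395642] [0.46818178 0.0384489  0.14012942] [0.51622734 0.09483766 0.24422108]
front 1211 [0.9975753  0.06959547 0.55730665 0.09964349] 3.9907525 [0.49015742 0.09157881] [0.62414102 0.10862393]
```

play_rows([
  [[0,0,-0.05,0],[0,0,-0.11,0],[-0.04,0.035,-0.125,-4],[-0.08,0.07,-0.125,-4],[-0.12,0.105,-0.125,-4]],
], grip=255, newtons=20)

```text
t: 1.52
eef_pos: [0.5688, 0.1208, 0.5299]
ee_rot: [-3.141, 0.0, -1.502]
force: [0.4, 1.3, -0.5]
width: 0.0433
```

play_rows([
  [[-0.035,0.024,0,0],[-0.069,0.048,0,0],[-0.069,0.048,0.02,0],[-0.069,0.048,0.02,0]],
])

```text
t: 2.02
eef_pos: [0.5167, 0.1857, 0.5087]
ee_rot: [3.14, -0.001, -1.5]
force: [0.8, 0.2, 0.1]
width: 0.0035
```

```bash
python3 - <<'E'
from h import *
s=arm.get_state(); print(s['eef_pos'],s['force'],s['width'],s['t'])
p,P=cloud('wrist'); q,Q=cloud('side')
for c,im,X in(('w',p,P),('s',q,Q)):
    hsv=cv2.cvtColor(im,cv2.COLOR_RGB2HSV); o=(hsv[...,0]<15)&(hsv[...,1]>150)&(X[...,2]>.303)&(X[...,2]<.32)&(abs(X[...,0]-.516)<.05)&(abs(X[...,1]-.186)<.05)
    a=X[o]; print(c,len(a), (a.min(0)+a.max(0))/2 if len(a) else '')
save(np.hstack([p[:, :],q])[::2,::2],'w1.png')
E
```

```text
[0.51665135 0.18571063 0.50872344] [0.78577214 0.16786477 0.13132257] 0.003548160486226963 2.025
w 1214 [0.5143734  0.18723127 0.30754095]
s 74 [0.51306574 0.18077309 0.30771257]
```

View pics/w1.png

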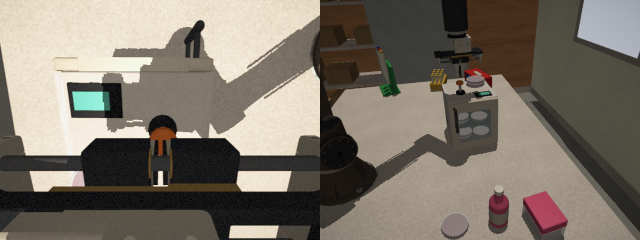

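play_rows([
  [[0,0,0.01,0],[0,0,0.018,0],[0,0,0.022,0],[0,0,0.026,0],[0,0,0.028,0]],
])

```text
t: 2.75
eef_pos: [0.5172, 0.1852, 0.4817]
ee_rot: [3.142, -0.0, -1.501]
force: [-2.3, -2.2, 3.5]
width: 0.0002
```

play_rows([
  [[0,0,0.001,0],[0,0,0.002,0],[0,0,0.003,0]],
])

```text
t: 3.12
eef_pos: [0.5173, 0.1854, 0.4788]
ee_rot: [-3.141, -0.0, -1.501]
force: [-1.6, -2.8, 3.0]
width: 0.0004
```

play_rows([
  [[0,0,0.001,0],[0,0,0.002,0],[0,0,0.003,0]],
])

```text
t: 3.5
eef_pos: [0.5173, 0.1853, 0.4763]
ee_rot: [-3.141, -0.0, -1.501]
force: [-3.0, -3.2, 7.4]
width: 0.0005
```

play_rows([
  [[0,0,0.001,0],[0,0,0.002,0]],
])

```text
t: 3.75
eef_pos: [0.5173, 0.1853, 0.4743]
ee_rot: [-3.141, -0.0, -1.501]
force: [-3.9, -3.1, 7.7]
width: 0.0008
```

play_rows([
  [[0,0,0.0005,0],[0,0,0.001,0],[0,0,0.001,0]],
])

```text
t: 4.12
eef_pos: [0.5173, 0.1854, 0.4732]
ee_rot: [-3.141, -0.0, -1.501]
force: [-2.5, -3.1, 6.6]
width: 0.0006
```

play_rows([
  [[0,0,0.0005,0],[0,0,0.001,0],[0,0,0.001,0]],
])

```text
t: 4.5
eef_pos: [0.5173, 0.1854, 0.4722]
ee_rot: [-3.141, -0.0, -1.501]
force: [-2.5, -2.4, 7.6]
width: 0.0005
```

play_rows([
  [[0,0,0.0005,0],[0,0,0.001,0],[0,0,0.001,0]],
])

```text
t: 4.88
eef_pos: [0.5173, 0.1853, 0.4721]
ee_rot: [-3.14, 0.0, -1.501]
force: [-3.7, -3.8, 10.7]
width: 0.0004
```

play_rows([
  [[0,0,0.0005,0],[0,0,0.001,0],[0,0,0.001,0]],
])

```text
t: 5.25
eef_pos: [0.5172, 0.1852, 0.472]
ee_rot: [-3.139, 0.0, -1.5]
force: [-6.5, -3.4, 16.8]
width: 0.0002
```

```bash
cat >> h.py <<'E'
H=np.array([.669,.1175]); R0=np.array([-.1935,-.0715])
def handle(c):
    p,P=cloud(c); m=finder.masks_of(c,'door_handle'); 
    q=P[m[0]['mask']]; q=q[(q[:,2]>.14)&(q[:,2]<.25)]
    xy=np.median(q,0); v=xy[:2]-H
    print(c,m[0]['score'],len(q),xy,q[:,2].max(),'r',np.hypot(*v),'ang',np.arctan2(v[1],v[0])%(2*np.pi)-np.arctan2(R0[1],R0[0])%(2*np.pi)); return p
E
python3 - <<'E'
from h import *
handle('side'); handle('scene')
E
```

```text
side 0.67 369 [0.48842747 0.01133912 0.19732967] 0.24948679976562727 r 0.2094673510122609 ang 0.17753635901138987
scene 0.6 309 [0.49542518 0.01784871 0.20103494] 0.24852469087632334 r 0.2001464416184491 ang 0.16721821473646603
```

play_rows([
  [[0,0,-0.006,0],[0,0,-0.014,0],[0,0,-0.024,0],[0,0,-0.045,0],[0,0,-0.065,0]],
])

```text
t: 6.08
eef_pos: [0.5174, 0.186, 0.535]
ee_rot: [3.141, 0.001, -1.501]
force: [0.7, 0.6, 0.4]
width: 0.0007
```

play_rows([
  [[0.045,0.01,0,-2],[0.09,0.02,0,-5],[0.13,0.03,0,-8],[0.17,0.038,0,-10],[0.17,0.038,0,-10]],
], grip=0)

```text
t: 6.7
eef_pos: [0.4909, 0.0116, 0.535]
ee_rot: [-3.141, 0.001, -1.329]
force: [-0.2, -0.3, -0.0]
width: 0.0449
```

```bash
python3 - <<'E'
from h import *
s=arm.get_state(); print(s['eef_pos'],s['ee_rot'],s['force'],s['width'],s['t'])
p=handle('wrist'); save(p,'w2.png'); handle('side')
E
```

```text
[0.49087556 0.01162562 0.53497284] [-3.14060889e+00  7.52271296e-04 -1.32864899e+00] [-0.20643725 -0.28730782 -0.02541476] 0.04487894324431443 6.7
wrist 0.94 802 [0.48778074 0.0145804  0.23380548] 0.24967031800655348 r 0.20840553201666273 ang 0.16255567528909376
side 0.92 362 [0.48835503 0.01125982 0.19807156] 0.2499291013425885 r 0.20956998503217544 ang 0.17768734739170666
```

View pics/w2.png

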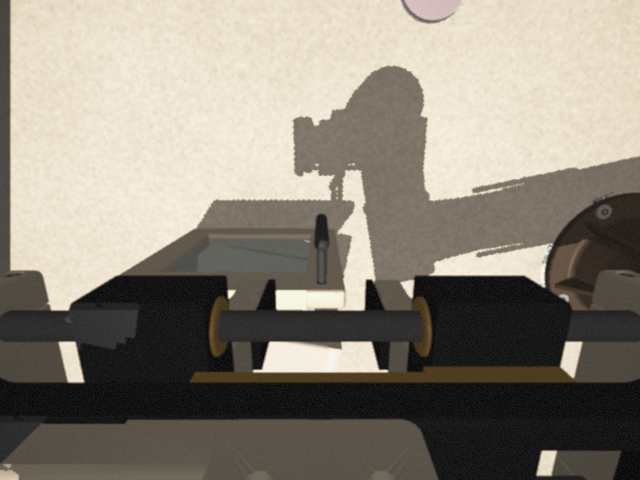

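play_rows([
  [[-0.002,0,0.04,0],[-0.002,0,0.085,0],[-0.002,0,0.125,0],[-0.002,0,0.15,0],[-0.002,0,0.161,0]],
])

```text
t: 7.52
eef_pos: [0.4907, 0.016, 0.3722]
ee_rot: [3.139, -0.0, -1.325]
force: [0.4, 0.4, 1.3]
width: 0.0878
```

play_rows([
  [[0,0,0,0],[0,0,0,0],[0,0,0,0],[0,0,0,0],[0,0,0,0]],
], grip=255, newtons=15)

```text
t: 8.15
eef_pos: [0.4907, 0.0151, 0.374]
ee_rot: [-3.141, 0.0, -1.327]
force: [0.2, -1.1, -0.1]
width: 0.0431
```

play_rows([
  [[0,0,0,0],[0,0,0,0],[0,0,0,0],[0,0,0,0],[0,0,0,0]],
])

```text
t: 8.78
eef_pos: [0.4899, 0.0146, 0.3735]
ee_rot: [3.139, -0.001, -1.327]
force: [-4.7, -2.2, 4.9]
width: 0.0129
```

```bash
python3 - <<'E'
from h import *
s=arm.get_state(); p=s['eef_pos'][:2]; y=s['ee_rot'][2]; print(p,y,s['width'],s['force'])
v=p-H; a0=.172
print(np.hypot(*v),np.hypot(*R0), 'ang',np.arctan2(v[1],v[0])%(2*np.pi)-np.arctan2(R0[1],R0[0])%(2*np.pi))
E=np.array([[np.cos(y),np.sin(y)],[np.sin(y),-np.cos(y)]])
for deg in range(8,80,8):
    R=Ro.from_euler('z',deg,degrees=True).as_matrix()[:2,:2]
    print(deg,np.round(E@(R@v-v),4),np.round(H+R@v,3))
# in body frame after n steps the shifts repeat: 
E
```

```text
[0.48992394 0.01462558] -1.3267225792162454 0.012873733721367452 [-4.67397108 -2.17382772  4.90920308]
0.2065221114507067 0.20628742084770949 ang 0.16749034219187742
8 [ 0.0271 -0.0098] [ 0.506 -0.009]
16 [ 0.0526 -0.0233] [ 0.525 -0.031]
24 [ 0.0759 -0.0402] [ 0.547 -0.049]
32 [ 0.0967 -0.0601] [ 0.572 -0.065]
40 [ 0.1144 -0.0828] [ 0.598 -0.076]
48 [ 0.1289 -0.1077] [ 0.626 -0.084]
56 [ 0.1397 -0.1344] [ 0.654 -0.088]
64 [ 0.1468 -0.1624] [ 0.683 -0.089]
72 [ 0.1498 -0.191 ] [ 0.712 -0.085]
```

play_rows([
  [[0.0204,-0.007,0,-6],[0.04,-0.0162,0,-12],[0.0586,-0.0273,0,-18],[0.0759,-0.0402,0,-24],[0.0917,-0.0551,0,-30]],
])

```text
t: 9.4
eef_pos: [0.5664, -0.0613, 0.3736]
ee_rot: [3.14, 0.001, -0.8]
force: [-0.8, 2.1, 2.1]
width: 0.0128
```

Following well.

play_rows([
  [[0.0204,-0.007,0,-6],[0.04,-0.0162,0,-12],[0.0586,-0.0273,0,-18],[0.0759,-0.0402,0,-24],[0.0917,-0.0551,0,-30]],
])

```text
t: 10.02
eef_pos: [0.6703, -0.0882, 0.3735]
ee_rot: [3.142, 0.001, -0.276]
force: [-1.5, 5.4, 2.9]
width: 0.0127
```

play_rows([
  [[0.0204,-0.007,0,-6],[0.04,-0.0162,0,-12],[0.05,-0.0218,0,-15],[0.0586,-0.0273,0,-18],[0.0586,-0.0273,0,-18]],
])

```text
t: 10.65
eef_pos: [0.7342, -0.0773, 0.3736]
ee_rot: [-3.141, -0.0, 0.036]
force: [-0.3, 3.3, 2.3]
width: 0.0128
```

play_rows([
  [[0,0,0,0],[0,0,0,0],[0,0,0,0],[0,0,0,0]],
])

```text
t: 11.15
eef_pos: [0.7332, -0.0777, 0.3736]
ee_rot: [-3.141, 0.0, 0.035]
force: [-0.9, 5.6, 0.3]
width: 0.0131
```

play_rows([
  [[0,0,0,0],[0,0,0,0],[0,0,0,0],[0,0,0,0],[0,0,0,0]],
], grip=0)

```text
t: 11.78
eef_pos: [0.7336, -0.0782, 0.3736]
ee_rot: [3.142, 0.0, 0.035]
force: [-0.6, 0.4, -0.1]
width: 0.057
```

play_rows([
  [[0,0,0,0],[0,0,0,0],[0,0,0,0],[0,0,-0.02,0],[0,0,-0.05,0]],
])

```text
t: 12.4
eef_pos: [0.7334, -0.078, 0.423]
ee_rot: [3.142, 0.002, 0.035]
force: [0.8, 0.4, 0.3]
width: 0.0878
```

play_rows([
  [[0,0,-0.04,0],[0,0,-0.08,0],[0,0,-0.1,0],[0,0,-0.1,0],[0,0,-0.1,0]],
])

```text
t: 13.02
eef_pos: [0.7335, -0.078, 0.5225]
ee_rot: [-3.141, 0.001, 0.035]
force: [0.9, 0.2, -0.3]
width: 0.0877
```

```bash
python3 - <<'E'
from h import *
s=arm.get_state(); print(s['eef_pos'],s['force'],s['width'],s['t'])
p=handle('side'); save(p,'s3.png'); handle('scene')
for c in ("scene","side"):
    for q in ("plunger_cap","dishes_top","media_bottle","tip_box","dish"):
        print(c,q,[(np.round(r['xyz'],3),round(r['score'],2)) for r in finder.find_in(c,q)[:1]])
E
```

```text
[ 0.73348384 -0.07795883  0.52248686] [ 0.94296052  0.20628155 -0.27470698] 0.0876823585950495 13.025
side 0.56 440 [ 0.72974137 -0.08129711  0.19919671] 0.24944246410757176 r 0.2078696796754498 ang 1.5133840416350073
scene 0.77 354 [ 0.73927903 -0.07597418  0.20020068] 0.24752502695112988 r 0.2058431433522478 ang 1.5652758913728797
scene plunger_cap [(array([0.521, 0.189, 0.311]), 0.6)]
scene dishes_top [(array([0.618, 0.29 , 0.278]), 0.68)]
scene media_bottle [(array([ 0.581, -0.292,  0.08 ]), 0.97)]
scene tip_box [(array([ 0.724, -0.337,  0.066]), 0.84)]
scene dish [(array([ 0.428, -0.292,  0.016]), 0.85)]
side plunger_cap [(array([0.512, 0.176, 0.308]), 0.59)]
side dishes_top [(array([0.594, 0.258, 0.281]), 0.64)]
side media_bottle [(array([ 0.556, -0.326,  0.095]), 0.98)]
side tip_box [(array([ 0.686, -0.371,  0.076]), 0.58)]
side dish [(array([ 0.413, -0.298,  0.012]), 0.63)]
```

View pics/s3.png

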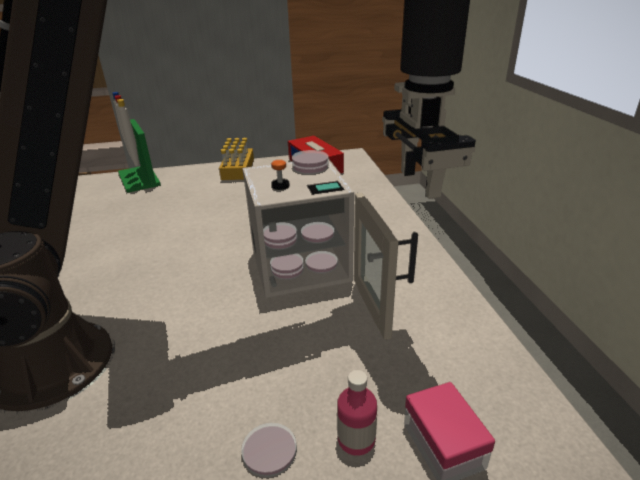

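The door stands open at about a right angle with its handle at pixel (413, 258). The plunger is back up at (279, 170), the gripper is clear, and everything else is where it was.

```bash
python3 -c "
from station import job_done; print(job_done())"
```

```text
the job is handed in; nothing more can be done
None
```

I pressed the plunger to its stop, swung the door open to about a right angle by its handle, and handed the job in at about 13.5 s of the 51 s. `job_done()` reported no verdict, so these are my own last checks:

- **Plunger:** I closed the fingers and pressed in about 1 mm steps. The stop came about 16 mm down, and the highest reading there was about 17 N. The cap's top is back at about 0.31 m, the same as at the start.
- **Door:** It popped to about 0.17 rad when the latch freed it. I gripped the bar (12.9 mm opening on a 13 mm bar) and followed the arc. Both cameras then put the door at 1.51 to 1.57 rad.
- **Hand:** The gripper is open, lifted clear and reads no contact force.
- **Other items:** The dishes on top, the bottle, the tip box and the bench dish were each found within about 5 mm of where they started, which is within the finder's accuracy.

No check failed. The two cameras put each object 10 to 45 mm apart from each other, since each sees a different side of it. I therefore compared before and after only within the same camera.

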